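Microscope from its case to its bench cradle

ROBOT

A 6-joint arm with a two-finger parallel gripper is mounted at the origin on the work surface. World frame = base frame: x ahead of the robot, y to its left, z up, the work surface at z = 0. Lengths are in mm, angles in rad, forces in N, time in s.
With the tool pointing down it reaches from about 300 to 775 mm from the base axis. Payload 14.6 kg.
Tool frame: the origin (TCP) lies on the centre line of the jaws, within the pads' length; the fingertips stand manip.tcp_to_tips ahead of it and the grasp point (between the pads) lies 5 mm behind it (manip.tcp_to_tips is the distance from the TCP to the fingertips, in mm); z points along the fingers, y is the direction in which the jaws open and shut (so a half turn about z gives the same grasp; the last joint's range is limited). The gripper opens to 94 mm and grips with 3 to 60 N. Pads are 16 mm wide; open, the fingers measure 119 mm over their backs; the gripper's body (75 mm by 177 mm) begins 78 mm behind the grasp point.
Start: joints at [1.122, 0.3, 1.521, -0, 1.321, -0.067], TCP at [204.922, 510.388, 219.446] pointing down, gripper open.
Joint ranges: [-3.03, 3.03], [-0.79, 2.21], [0.23, 2.52], [-1.04, 4.18], [0, 3.07], [-2.55, 2.55]. Speed limits (rad/s): [2.22, 2.22, 2.57, 3.14, 3.14, 3.14].

INTERFACE

Orientations are given as [roll, pitch, yaw] about the fixed x, y, z axes, in that order (R = Rz(yaw) Ry(pitch) Rx(roll)).
In Python, from cell import manip, optics, workorder gives the robot as it stands. The module is installed in compiled form; this text tells all that it offers.
- The arm moves only by the tool jog_arm, never from a script. Its argument "deltas" is text: rows parted by semicolons, each of 5 numbers parted by spaces: the shift along the tool's x, y, z in mm, then the turn about the tool's z in rad, then the finger opening in mm, from 0 to 94. In form: tx ty tz twist grip; .... A call has exactly 10 rows; each row is the pose to reach, as a shift and turn from the pose commanded when the call began, along the tool's axes at that moment; what a row does not reach only later rows make up. A row lasts 1/8 s, in which the tool goes at most 62.5 mm and 10.7 degrees, less where a joint would pass 70% of its speed; a pose out of reach is approached as far as the arm can. A call with a gripper value outside its range is refused whole. The fingers move at their own pace and stop on an object; "squeeze" is the grip in N (left out, the last holds). Time passes only in rows, so rows that repeat a pose let the fingers close, or fill a call up. It gives the time, the measured TCP pose, the force and the opening at its end, in the units of the state.
- manip.read_state(): the state, without advancing time (a new reading comes with each control period).
- optics.camera(name): name is "side" or "top"; returns (picture, depth): 400x640x3 uint8, red, green, blue; 400x640 float32, mm along the optical axis (not along the pixel's ray), 0 where there is no reading.
- optics.get_calibration(name): a dict with "intrinsics" (3x3 intrinsics, pixels), "R" (3x3) and "t" (3): a world point X has camera coordinates R X + t. Camera axes: x right, y down, z forward; pixel columns grow to the right and rows downward; lengths in mm; the calibration is good to about 2 mm. A picture is of the moment at which its call begins. get_calibration takes no time and is no camera call.
- workorder.sign_off(): hands the job in, once; it reports no verdict.
The state is a dict: "clock": time; "joints": joint angles; "qd": joint speeds; "effort": joint torques, N m; "eef_pos": TCP position; "eef_rot": TCP orientation; "wrist_force": force on the tool from outside, world axes, zero at the start; "moment": the same for the moment, N m; "finger_gap": finger opening in mm.
Only numpy, scipy, OpenCV 4.12 (cv2) and the standard library are available. Lean on these libraries where they do the work, as an engineer would, in place of code of your own. Each camera call takes 0.05 s, during which the arm holds its last target.

TASK

Open the instrument case: swing its lid up and push it back past its balance point so that it stays open by itself. Lift out the handheld microscope (the one with the round clear nose, not the plain lamp bar beside it), lay it on the mat, button side up, and let go; then take it again, this time by its narrower tail end, and park it in the sloping cradle, nose down between the side walls and fully home against the toe. Do not drop the microscope, and leave the lamp in its case and the jar and dropper bottle where they stand.

Things in the scene. Friction and masses are not known exactly. Their poses are not given: they have to be found in the camera images.
- case: Dark grey hard-shell instrument case, does not move: base 164 (x) x 182 (y) x 46 mm with 4 mm walls, closed by a 28 mm high lid (top 74 mm above the counter). Latches already undone. Origin: centre of the underside; x points to the hinge side, away from the robot; z up. Inside is black foam, its top 44 mm above the counter, with two pockets along x crossed by one finger trench.
- pocket_left (a point): Centre of the floor of the pocket at case y = +38 mm. Each pocket is 125 (x) x 36 (y) mm, its floor 12 mm above the counter. Which pocket holds the microscope varies; the lamp is in the other.
- pocket_right (a point): Centre of the floor of the like pocket at case y = -38 mm.
- trench (a point): Centre of the floor of the finger trench, 4 mm above the counter: 42 mm along case x (case x = -32 to +10 mm), right across both pockets, 174 mm along y. Only here is there room for fingers beside a part: 40 mm between the two parts, 33 mm outside each.
- lid (a joint): Lid angle in rad: 0 closed, grows as it opens, stop at 2.1 (30 degrees behind upright). The lid weighs about 0.35 kg and its hinge is nearly free (some 1.5 N at the handle lifts it): short of its balance point, about 1.35 rad, it falls shut; beyond it, it falls back to the stop and stays there.
- lid_handle (a point): Middle of the lid's carry handle, a black round bar 12 mm thick and 90 mm long along the case's y axis, 40 mm in front of the lid's front face (34 mm clear gap behind the bar); 60 mm above the counter when closed. It moves with the lid: when closed it lies 204 mm in front of the hinge line and 14 mm above it.
- lid_hinge (a point): Point on the hinge line at the middle of the case base's rear edge, 46 mm above the counter; the line runs along the case's y axis.
- scope: Handheld microscope, 120 mm long, about 150 g. Origin: middle of its length on the flat underside; x from nose to tail, z up out of the face with the round button. Round clear nose, 28 mm diameter, x = -60 to -36 mm. White waist 32 mm wide (y), 30 mm high, x = -37 to +17 mm. Grey ribbed tail 28 mm wide, 26 mm high, to x = +60 mm. It starts lying in a pocket, button up, tail to the hinge.
- scope_nose (a point): Centre of the microscope's nose end face (scope x = -60, z = +15 mm).
- scope_tail (a point): Centre of the microscope's tail end face (scope x = +60, z = +13 mm).
- lamp: Plain straight grey lamp bar, 120 x 31 x 27 mm, in the other pocket of the case. It stays there. Origin: centre of its underside.
- mat: Plain grey mat fixed flat on the counter between case and cradle, 180 (x) x 110 (y) x 3 mm. Origin: centre of its underside.
- cradle: White bench cradle, does not move: base plate 150 x 78 x 10 mm (x = -35 to +115 mm) carrying a sloping trough on a short column. Origin: on the counter, 50 mm (towards the toe) from the point straight below the trough's origin. x points from the low toe to the high open end, away from the robot; z up. Case and cradle may change sides.
- trough: Sloping trough of the cradle, 35 degrees. Its frame is where the microscope's frame comes when home: origin on the trough floor, 58 mm above the counter, x up the slope, z square to the floor. Floor x = -66 to +14 mm; side walls x = -34 to +12 mm, 37 mm apart inside, 24 mm high, open above; toe plate 28 mm high, face at x = -60 mm, stops the nose. The tail juts out free beyond the floor.
- toe_home (a point): Point on the toe's face where the centre of the nose end comes when the microscope is home.
- tail_home (a point): Point where the centre of the tail end comes when the microscope is home.
- jar: Bystander: clear specimen jar, 54 mm in diameter, 62 mm high, origin at the centre of its underside.
- dropper: Bystander: amber dropper bottle, 30 mm in diameter, 75 mm high, origin at the centre of its underside.
Things that resemble listed ones, but are neither listed nor needed, are in the scene too. There is more than one size of the cradle; the one meant has the size given above.

How it is judged:
By the outcome, as a careful person would: the job done as asked, in the order asked, and still so for the second after the job is handed in, with the robot touching nothing.
It also fails if it takes over 72 s, if anything falls off the work surface, if the arm or the gripper's body presses on something with over 40 N, if the wrist force passes 120 N, or if a joint passes its speed limit or range.

## Working session

There is one attempt and no reset: what is moved stays moved. The work goes in short steps, Python scripts to look and compute and a tool call to move; the robot and the scene stay as the last step left them, time stands still between calls to the robot, and variables do not carry over. Pictures are saved under pics/ and viewed, and the job is handed in when it is done.

Besides the shell and the picture viewer there is one more tool, called after "Emit:" as name(argument=value, ...) on one line, values as JSON. jog_arm: Moves the arm, as the interface text tells. Its arguments: {"type":"object","properties":{"deltas":{"type":"string"},"squeeze":{"type":"number"}},"required":["deltas"]}

```bash
mkdir -p pics; ls
python3 - <<'E'
from cell import manip, optics, workorder
import cv2, numpy as np
s=manip.read_state(); print(s, manip.tcp_to_tips)
for n in("side","top"):
    p,d=optics.camera(n); cv2.imwrite(f"pics/{n}0.png",p[:,:,::-1]); np.save(f"pics/{n}0.npy",d)
    print(n,optics.get_calibration(n), d.min(), d.max())
E
```

```text
pics
{'clock': 0.0, 'joints': array([ 1.12240393e+00,  3.00478980e-01,  1.52161835e+00, -4.09166174e-05,
        1.32071007e+00, -6.65955000e-02]), 'qd': array([ 0.00173635, -0.00036892,  0.00014275,  0.00110483,  0.00087994,
       -0.0013545 ]), 'effort': array([ 5.00183305e-04, -5.31796432e+01, -3.52741635e+01,  7.08833733e-02,
        2.42892362e-02, -1.09534203e-04]), 'eef_pos': array([204.81829534, 510.15447872, 218.86623929]), 'eef_rot': array([-3.14037796e+00, -4.12934185e-05,  2.75980588e+00]), 'wrist_force': array([ 0.41725121, -0.83256073,  0.77109348]), 'moment': array([0.0360563 , 0.04027012, 0.00199404]), 'finger_gap': 94.06033175230237} 14.0
side {'intrinsics': array([[481.50048577,   0.        , 319.81264715],
       [  0.        , 481.50048577, 204.78269331],
       [  0.        ,   0.        ,   1.        ]]), 'R': array([[ 0.9965683 , -0.08089556, -0.01753684],
       [-0.07236614, -0.74862514, -0.65903228],
       [ 0.04018426,  0.65803975, -0.75191018]]), 't': array([-501.24489127,   15.57259367, 1330.51530242])} 0.0 3188.2578
top {'intrinsics': array([[423.90110497,   0.        , 323.25069384],
       [  0.        , 423.90110497, 207.31731883],
       [  0.        ,   0.        ,   1.        ]]), 'R': array([[-4.01949830e-04, -9.99998742e-01,  1.53433625e-03],
       [-9.96060256e-01,  2.64303776e-04, -8.86786101e-02],
       [ 8.86780930e-02, -1.56393571e-03, -9.96059110e-01]]), 't': array([ -85.13362111,  509.05038619, 1328.24150978])} 0.0 2247.0664
```

View pics/side0.png

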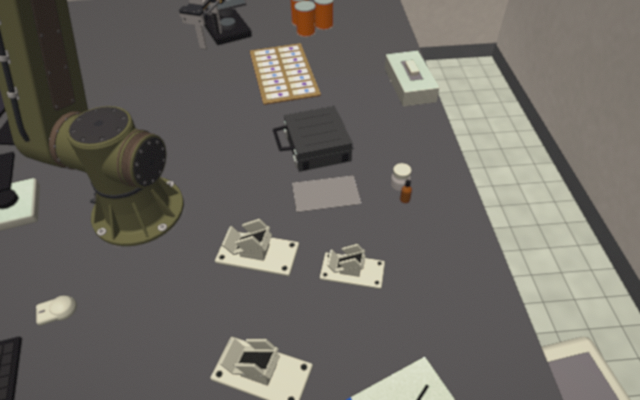

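View pics/top0.png

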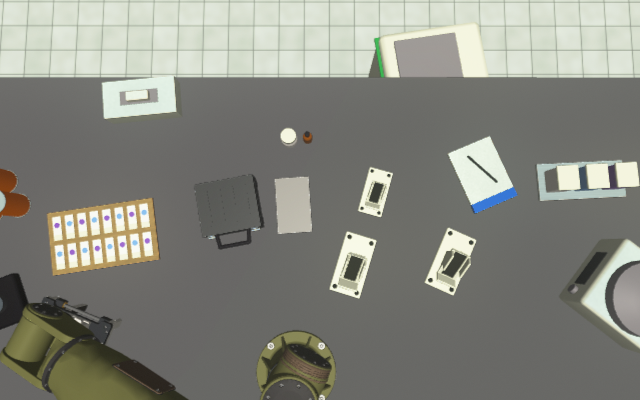

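```bash
cat > h.py <<'E'
import cv2, numpy as np
from cell import manip, optics, workorder
def ray(n,u,v):
    c=optics.get_calibration(n); R,t,K=c['R'],c['t'],c['intrinsics']
    C=-R.T@t; d=R.T@(np.linalg.inv(K)@np.array([u,v,1.])); return C,d
def onz(n,u,v,z):
    C,d=ray(n,u,v); return C+d*(z-C[2])/d[2]
def proj(n,X):
    c=optics.get_calibration(n); p=c['intrinsics']@(c['R']@np.asarray(X,float)+c['t']); return p[:2]/p[2]
def cloud(n,d):
    c=optics.get_calibration(n); v,u=np.mgrid[0:400,0:640]; K=c['intrinsics']
    P=np.stack([(u-K[0,2])/K[0,0]*d,(v-K[1,2])/K[1,1]*d,d],-1)
    return (P-c['t'])@c['R']
def shot(n,tag,box=None,s=1):
    p,d=optics.camera(n); cv2.imwrite(f"pics/{n}_{tag}_full.png",p[:,:,::-1]); np.save(f"pics/{n}_{tag}.npy",d)
    if box:
        a,b,c,e=box; cv2.imwrite(f"pics/{n}_{tag}.png",cv2.resize(p[b:e,a:c,::-1],None,fx=s,fy=s,interpolation=cv2.INTER_CUBIC))
    return p,d
E
python3 - <<'E'
from h import *
p=cv2.imread("pics/top0.png"); d=np.load("pics/top0.npy"); W=cloud("top",d)
cv2.imwrite("pics/z1.png",cv2.resize(p[120:310,180:490],None,fx=2.5,fy=2.5,interpolation=cv2.INTER_CUBIC))
q=cv2.imread("pics/side0.png")
cv2.imwrite("pics/z2.png",cv2.resize(q[90:310,200:430],None,fx=2.6,fy=2.6,interpolation=cv2.INTER_CUBIC))
m=((p.min(2)>190)).astype(np.uint8)
def rect(mask,z,off):
    cs,_=cv2.findContours(mask,cv2.RETR_EXTERNAL,cv2.CHAIN_APPROX_NONE)
    for c in cs:
        if cv2.contourArea(c)<200: continue
        P=np.array([onz("top",u,v,z)[:2] for u,v in c[:,0,:]],np.float32)
        r=cv2.minAreaRect(P); print(z,off,c[:,0].mean(0).round(),np.round(r[0],1),np.round(r[1],1),round(r[2],1))
m[:, :320]=0;m[:,430+60:]=0;m[:140]=0
rect(m,10,'cradle')
g=(abs(p.astype(int)-[150,150,150]).max(2)<40).astype(np.uint8); g[:,:268]=0;g[:,320:]=0;g[:165]=0;g[245:]=0
rect(g,3,'mat')
k=((W[...,2]>50)&(d>0)).astype(np.uint8); k[:170]=0;k[252:]=0;k[:,:180]=0;k[:,268:]=0
rect(k,74,'lid')
print(np.median(W[185:225,210:250,2]), W[240,233],p[205,228],p[205,293])
for (u,v) in [(230,205),(293,205),(345,285),(352,265),(352,250),(288,136),(307,136)]: print(u,v,W[v,u].round(1))
E
```

```text
10 cradle [353. 264.] [ 328.2 -178.9] [ 97.6 190.6] 72.9
10 cradle [449. 264.] [ 338.1 -490.9] [ 99.9 190.8] 65.9
10 cradle [375. 192.] [ 560.6 -252.7] [ 75.4 147.1] 74.3
10 cradle [474. 168.] [ 631.  -591.5] [181.3 142. ] 22.8
3 mat [291. 201.] [521.8  13.8] [180.9 112.7] 4.0
74 lid [228. 211.] [489.2 203.8] [210.6 185. ] 10.6
74.454688290365 [405.6119155  206.22448368  -5.42549435] [88 91 92] [172 184 188]
230 205 [511.7 200.8  73.2]
293 205 [518.   12.3   6.8]
345 285 [ 266.9 -152.    49.3]
352 265 [ 328.6 -172.8   65.2]
352 250 [ 373.5 -176.7   13.4]
288 136 [730.9  25.5  60.3]
307 136 [727.6 -34.7  72.7]
```

View pics/z1.png

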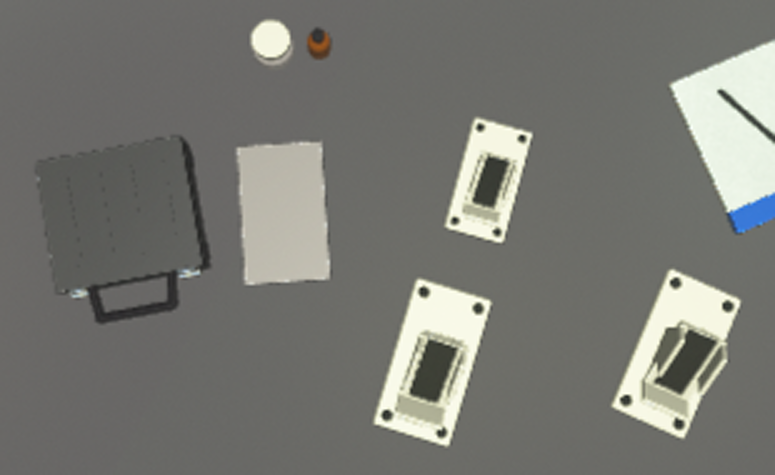

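View pics/z2.png

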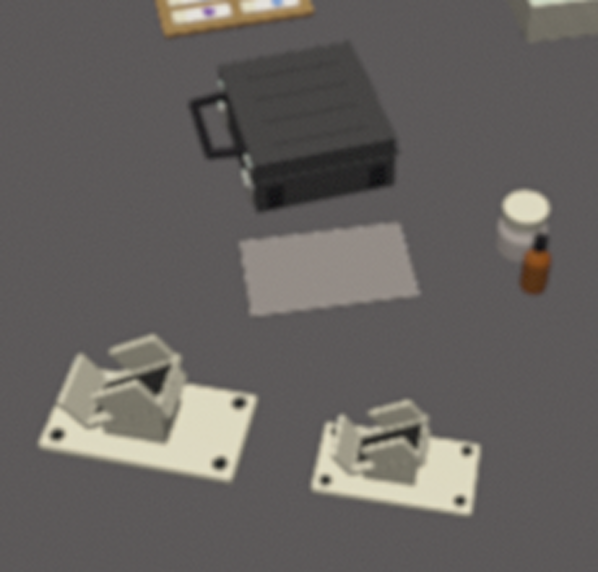

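Run:
```python
from h import *
p=cv2.imread("pics/top0.png"); d=np.load("pics/top0.npy"); W=cloud("top",d)
k=((W[...,2]>67)&(W[...,2]<82)&(d>0)).astype(np.uint8); k[:160]=0;k[260:]=0;k[:,:180]=0;k[:,275:]=0
k=cv2.morphologyEx(k,cv2.MORPH_OPEN,np.ones((5,5)))
cs,_=cv2.findContours(k,cv2.RETR_EXTERNAL,cv2.CHAIN_APPROX_NONE)
c=max(cs,key=cv2.contourArea)
P=np.array([onz("top",u,v,74)[:2] for u,v in c[:,0]],np.float32); r=cv2.minAreaRect(P); print('lid',r,cv2.boxPoints(r).round(1).tolist())
pd=W[k>0]; print('depth lid centroid',pd.mean(0),len(pd))
# plain dark threshold on colour of handle
for n,img in (("top",p),("side",cv2.imread("pics/side0.png"))):
    g=img.max(2)
    if n=="top": b=(205,225,265,255)
    else: b=(268,118,308,160)
    sub=g[b[1]:b[3],b[0]:b[2]]
    print(n,b); print('\n'.join(' '.join('%3d'%x for x in row[::1]) for row in sub[::2]))
    cv2.imwrite(f"pics/hd_{n}.png",cv2.resize(img[b[1]-10:b[3]+10,b[0]-10:b[2]+10],None,fx=8,fy=8,interpolation=cv2.INTER_CUBIC))
```

```text
lid ((511.14141845703125, 209.11248779296875), (164.19459533691406, 182.39463806152344), 10.564569473266602) [[413.70001220703125, 283.70001220703125], [447.20001220703125, 104.4000015258789], [608.5999755859375, 134.5], [575.0999755859375, 313.79998779296875]]
depth lid centroid [509.86547326 210.27893473  74.33022463] 3064
top (205, 225, 265, 255)
 92  93  92  92  92  91  91  93  92  92  92  93  92  93  94  92  92  93  93  93  94  94  93  94  94  94  94  94  95  94  95  95  95  96  96  95  97  96  96  97  97  97  98  97  98  97  98  98  99  97  98  99  99  99  95  84  43  45  58  92
 92  92  91  92  92  92  92  92  93  93  92  92  94  93  93  93  94  93  94  93  94  94  94  95  94  95  94  95  95  96  96  96  96  96  96  96  96  97  97  96  98  99  98  94  91  91 106 106 118 120 119 118 112  75  89  53  59  68  84  96
 92  92  92  92  93  92  92  93  93  93  93  93  93  94  94  93  93  94  94  94  94  94  94  94  96  96  95  95  96  96  96  96  95  89  85  92  92  88  70  53  49  53  46  52  43  56  95 120 131 170 201 196 200 199 179 110 103 107 106 106
 92  92  92  92  93  93  93 
[... 5537 characters left out ...]
  85 126 122  90  72  70  71  72  72  71  72  72  70  72  70
 92  92  93  92  93  92  93  93  92  94  92  90  87  87  89  91  90  91  92  93  92  93  92  82  62  63 102 124 110  79  67  66  68  67  64  58  58  57  53  51
 93  92  93  92  93  92  93  92  92  93  92  93  92  92  93  92  94  93  93  93  93  93  94  88  82  82  91 103  98  72  53  43  43  41  44  41  40  39  38  40
 93  92  92  94  92  93  93  92  93  93  93  93  93  92  93  92  93  91  93  92  92  93  93  90 108 139 144 112  74  49  40  37  37  39  38  41  42  39  39  40
 93  93  92  92  94  93  92  93  93  92  93  93  93  92  91  92  92  93  93  93  93  92  93  92 100 128 151 131  88  49  40  38  40  41  43  43  43  43  47  47
```

Run:
```python
from h import *
C=np.array([511.1,209.1]);a=np.radians(10.56);ex=np.array([np.cos(a),np.sin(a)]);ey=np.array([-ex[1],ex[0]])
for n,f in(("top","pics/top0.png"),("side","pics/side0.png")):
    im=cv2.imread(f); s=5
    b=(190,165,280,260) if n=="top" else (262,95,362,175)
    o=cv2.resize(im[b[1]:b[3],b[0]:b[2]],None,fx=s,fy=s,interpolation=cv2.INTER_CUBIC)
    def dot(x,y,z,c):
        q=proj(n,[*(C+x*ex+y*ey),z]); cv2.circle(o,tuple(int(v) for v in ((q-b[:2]+.5)*s)),3,c,-1)
    for y in(-45,0,45): dot(-122,y,60,(0,0,255))
    for x in(-82,82):
        for y in(-91,91): dot(x,y,74,(0,255,0)); dot(x,y,0,(255,0,0))
    cv2.imwrite(f"pics/chk_{n}.png",o)
a=cv2.imread("pics/chk_top.png");b=cv2.imread("pics/chk_side.png")
o=np.zeros((480,960,3),np.uint8);o[:475,:450]=a;o[:400,455:955]=b;cv2.imwrite("pics/chk.png",cv2.resize(o,(800,400)))
```

```text
(no output)
```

View pics/chk.png

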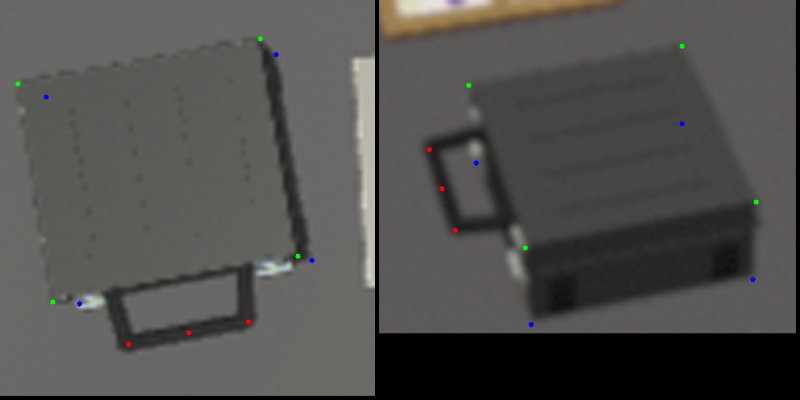

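```bash
cat >> h.py <<'E'
def rows(cmd,wps):
    "cmd=(x,y,z,yaw); wps list of (x,y,z,yaw,grip)"
    y=cmd[3]; tx=np.array([np.cos(y),np.sin(y),0]); ty=np.array([np.sin(y),-np.cos(y),0])
    o=[]
    for w in wps:
        d=np.array(w[:3])-cmd[:3]; tw=(cmd[3]-w[3]+np.pi)%(2*np.pi)-np.pi
        o.append("%.1f %.1f %.1f %.3f %.1f"%(d@tx,d@ty,-d[2],tw,w[4]))
    print("; ".join(o)); print(wps[-1])
def st():
    s=manip.read_state(); print('t%.2f'%s['clock'],s['eef_pos'].round(1),s['eef_rot'].round(3),s['joints'].round(2),'F',s['wrist_force'].round(1),'gap',round(s['finger_gap'],1))
C=np.array([511.1,209.1]);A=np.radians(10.56);EX=np.array([np.cos(A),np.sin(A)]);EY=np.array([-EX[1],EX[0]])
E
python3 - <<'E'
from h import *
S=(204.922,510.388,219.446,2.7598)
P=C-122*EX
L=lambda z,g:(P[0],P[1],z,A+np.pi/2,g)
rows(S,[L(130,36)]*8+[L(90,36),L(70,36)])
rows(L(70,36)[:4],[L(55,36)]*2+[L(55,10)]*4+[L(55,0)])
# arc
def arc(th): 
    r=204*np.cos(th)-14*np.sin(th); z=46+204*np.sin(th)+14*np.cos(th)
    q=C+(82-r)*EX; return (q[0],q[1],z-5,A+np.pi/2,0)
c=arc(0)[:4]
t1=[.02,.06,.12,.2,.29,.38,.47,.56,.65,.74]; rows(c,[arc(t) for t in t1])
t2=[.83,.92,1.01,1.10,1.19,1.28,1.37,1.46,1.55,1.64]; rows(arc(.74)[:4],[arc(t) for t in t2])
t3=[1.7,1.76,1.82,1.87,1.9,1.92]; rows(arc(1.64)[:4],[arc(t) for t in t3])
E
```

```text
-293.4 -231.0 89.4 1.005 36.0; -293.4 -231.0 89.4 1.005 36.0; -293.4 -231.0 89.4 1.005 36.0; -293.4 -231.0 89.4 1.005 36.0; -293.4 -231.0 89.4 1.005 36.0; -293.4 -231.0 89.4 1.005 36.0; -293.4 -231.0 89.4 1.005 36.0; -293.4 -231.0 89.4 1.005 36.0; -293.4 -231.0 129.4 1.005 36.0; -293.4 -231.0 149.4 1.005 36.0
(np.float64(391.1662491114921), np.float64(186.7416593233457), 70, np.float64(1.7551030958054978), 36)
0.0 0.0 15.0 0.000 36.0; 0.0 0.0 15.0 0.000 36.0; 0.0 0.0 15.0 0.000 10.0; 0.0 0.0 15.0 0.000 10.0; 0.0 0.0 15.0 0.000 10.0; 0.0 0.0 15.0 0.000 10.0; 0.0 0.0 15.0 0.000 0.0
(np.float64(391.1662491114921), np.float64(186.7416593233457), 55, np.float64(1.7551030958054978), 0)
0.0 0.3 -4.1 0.000 0.0; 0.0 1.2 -12.2 0.000 0.0; 0.0 3.1 -24.3 0.000 0.0; 0.0 6.8 -40.2 0.000 0.0; 0.0 12.5 -57.7 0.000 0.0; -0.0 19.7 -74.7 0.000 0.0; 0.0 28.5 -90.9 0.000 0.0; 0.0 38.6 -106.2 0.000 0.0; 0.0 50.1 -120.6 0.000 0.0; 0.0 62.8 -133.9 0.000 0.0
(np.float64(452.89521165378517), np.float64(198.24932221150164), np.float64(188.89329379435583), np.float64(1.7551030958054978), 0)
-0.0 13.9 -12.1 0.000 0.0; -0.0 28.8 -22.9 0.000 0.0; -0.0 44.6 -32.3 0.000 0.0; -0.0 61.2 -40.3 0.000 0.0; 0.0 78.4 -46.7 0.000 0.0; -0.0 96.1 -51.6 0.000 0.0; -0.0 114.2 -54.8 0.000 0.0; 0.0 132.6 -56.4 0.000 0.0; -0.0 151.0 -56.4 0.000 0.0; -0.0 169.3 -54.7 0.000 0.0
(np.float64(619.3085288546389), np.float64(229.27249635176227), np.float64(243.54362350795458), np.float64(1.7551030958054978), 0)
-0.0 12.1 2.0 0.000 0.0; 0.0 24.0 4.8 0.000 0.0; -0.0 35.8 8.3 0.000 0.0; 0.0 45.4 11.7 0.000 0.0; 0.0 51.1 14.0 0.000 0.0; -0.0 54.9 15.6 0.000 0.0
(np.float64(673.259834662424), np.float64(239.33022961086942), np.float64(227.8975815156937), np.float64(1.7551030958054978), 0)
```

Emit:
jog_arm(deltas="-60 -46 20 0.18 36; -120 -92 40 0.36 36; -180 -138 60 0.54 36; -240 -184 80 0.72 36; -293.4 -231 90 0.9 36; -293.4 -231 100 1.005 36; -293.4 -231 105 1.005 36; -293.4 -231 110 1.005 36; -293.4 -231 115 1.005 36; -293.4 -231 119.4 1.005 36", squeeze=20)

```text
clock: 1.35
eef_pos: [390.8, 187.7, 100.0]
eef_rot: [3.141, -0.0, 1.757]
wrist_force: [0.1, 0.2, -0.6]
finger_gap: 36.1
```

Emit:
jog_arm(deltas="0 0 15 0 36; 0 0 30 0 36; 0 0 45 0 36; 0 0 45 0 36; 0 0 45 0 16; 0 0 45 0 8; 0 0 45 0 0; 0 0 45 0 0; 0 0 45 0 0; 0 0 45 0 0", squeeze=20)

```text
clock: 2.6
eef_pos: [393.0, 187.1, 56.0]
eef_rot: [3.137, -0.001, 1.755]
wrist_force: [9.9, 1.0, -2.1]
finger_gap: 11.3
```

Emit:
jog_arm(deltas="0 2.3 -4 0 0; 0 3.2 -12 0 0; 0 5.1 -24 0 0; 0 8.8 -40 0 0; 0 14.5 -57.7 0 0; 0 21.7 -74.7 0 0; 0 30.5 -91 0 0; 0 40.6 -106.2 0 0; 0 52.1 -120.6 0 0; 0 64.8 -134 0 0")

```text
clock: 3.85
eef_pos: [452.9, 198.3, 191.1]
eef_rot: [-3.136, 0.0, 1.755]
wrist_force: [-16.2, -3.4, 15.0]
finger_gap: 11.2
```

Run:
```python
from h import *
st(); shot("side","a1",(180,40,400,240),3)
```

```text
t3.85 [452.9 198.3 191.1] [-3.136  0.     1.755] [0.34 0.21 1.71 0.   1.23 0.15] F [-16.2  -3.4  15. ] gap 11.2
```

View pics/side_a1.png

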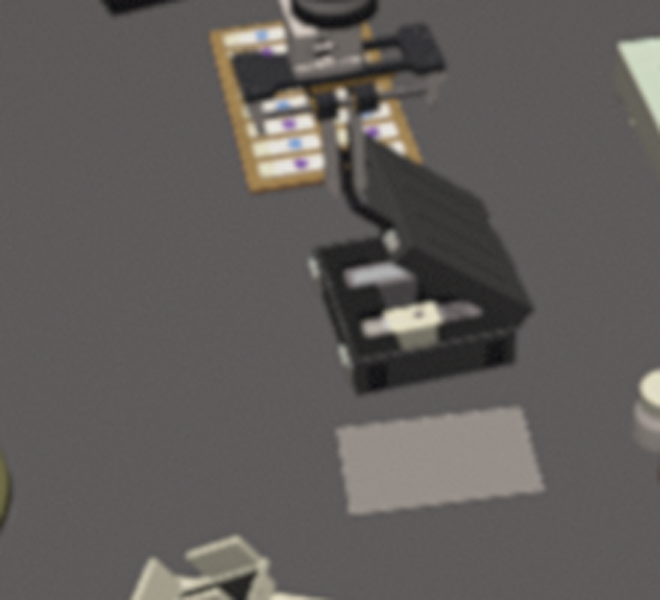

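Emit:
jog_arm(deltas="0 10.6 -13.6 0 0; 0 25.6 -24.5 0 0; 0 41.5 -34 0 0; 0 58.3 -42 0 0; 0 75.6 -48.5 0 0; 0 93.5 -53.5 0 0; 0 111.8 -56.8 0 0; 0 130.4 -58.4 0 0; 0 149 -58.4 0 0; 0 167.4 -56.7 0 0")

```text
clock: 5.15
eef_pos: [619.9, 228.9, 247.0]
eef_rot: [3.141, 0.0, 1.755]
wrist_force: [0.1, -1.1, 1.4]
finger_gap: 11.1
```

Emit:
jog_arm(deltas="0 12.1 2 0 0; 0 24 4.8 0 0; 0 35.8 8.3 0 0; 0 45.4 11.7 0 0; 0 51.1 14 0 0; 0 54.9 15.6 0 0; 0 54.9 15.6 0 36; 0 54.9 15.6 0 40; 0 54.9 -10 0 40; 0 40 -50 0 40")

```text
clock: 6.4
eef_pos: [658.2, 236.6, 294.7]
eef_rot: [-3.138, 0.0, 1.755]
wrist_force: [0.8, -1.6, -0.2]
finger_gap: 39.7
```

Run:
```python
from h import *
st(); shot("side","a2",(180,40,400,240),3)
```

```text
t6.40 [658.2 236.6 294.7] [-3.138  0.     1.755] [0.29 0.63 0.88 0.   1.64 0.11] F [ 0.8 -1.6 -0.2] gap 39.7
```

View pics/side_a2.png

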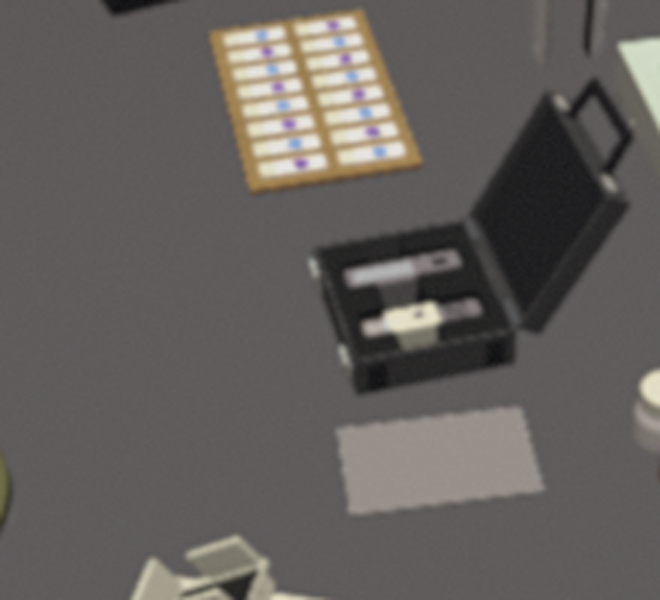

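Run:
```python
from h import *
shot("top","b1",(190,150,330,260),5)
```

```text
(no output)
```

View pics/top_b1.png

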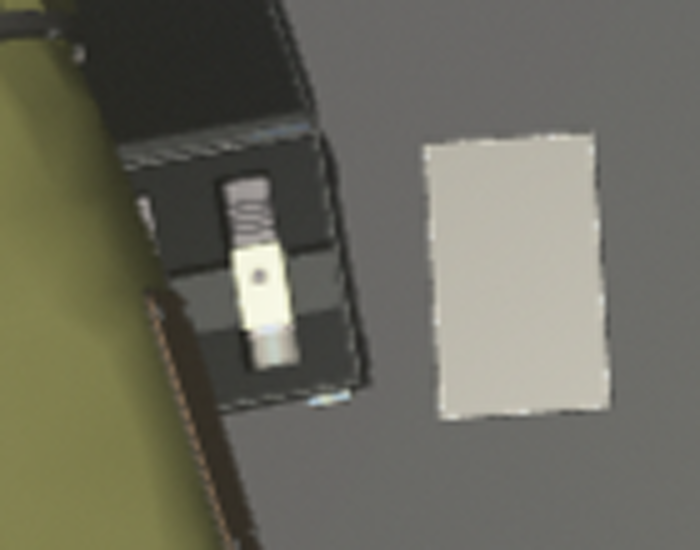

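Run:
```python
from h import *
p=cv2.imread("pics/top_b1_full.png")
m=((p.min(2)>185)).astype(np.uint8); m[:197]=0; m[219:]=0; m[:,:232]=0; m[:,252:]=0
cs,_=cv2.findContours(m,cv2.RETR_EXTERNAL,cv2.CHAIN_APPROX_NONE); c=max(cs,key=cv2.contourArea)
mo=cv2.moments(m,True); u,v=mo['m10']/mo['m00'],mo['m01']/mo['m00']
q=onz("top",u,v,41)[:2]; print(q,(q-C)@EX,(q-C)@EY, m.sum())
P=np.array([onz("top",a,b,42)[:2] for a,b in c[:,0]],np.float32); print(cv2.minAreaRect(P))
g=C-11*EX-38*EY; print(g)
W=lambda z,gr,yaw:(g[0],g[1],z,yaw,gr)
S0=(673.26-14.9*EX[0],239.33-14.9*EX[1],0,A+np.pi/2); print(S0)
```

```text
[505.83759941 169.50402795] -12.429833392850476 -37.96094182867109 154
((503.565185546875, 168.9963836669922), (61.901859283447266, 27.8076171875), 10.39642333984375)
[507.25037447 169.72766983]
(np.float64(658.6123533750921), np.float64(236.59935019604796), 0, np.float64(1.7551030958054978))
```

Run:
```python
from h import *
g=C-11.5*EX-38*EY
S=(658.7,236.6,295.7,1.7551)
rows(S,[(g[0],g[1],150,A,53)])
```

```text
-38.0 -161.6 145.7 1.571 53.0
(np.float64(506.7588427089756), np.float64(169.63603728241947), 150, np.float64(0.1843067690106012), 53)
```

Emit:
jog_arm(deltas="-10 -40 0 0.17 53; -20 -80 0 0.34 53; -30 -120 0 0.51 53; -38 -161.6 20 0.68 53; -38 -161.6 50 0.85 53; -38 -161.6 80 1.02 53; -38 -161.6 110 1.19 53; -38 -161.6 130 1.36 53; -38 -161.6 145.7 1.53 53; -38 -161.6 145.7 1.571 53")

```text
clock: 7.75
eef_pos: [505.8, 169.5, 148.4]
eef_rot: [-3.142, 0.003, 0.181]
wrist_force: [-0.4, 0.0, 1.1]
finger_gap: 52.8
```

Run:
```python
from h import *
st(); shot("side","a3",(180,40,400,240),3)
```

```text
t7.75 [505.8 169.5 148.4] [-3.142e+00  3.000e-03  1.810e-01] [0.25 0.33 1.65 0.   1.16 1.64] F [-0.4  0.   1.1] gap 52.8
```

View pics/side_a3.png

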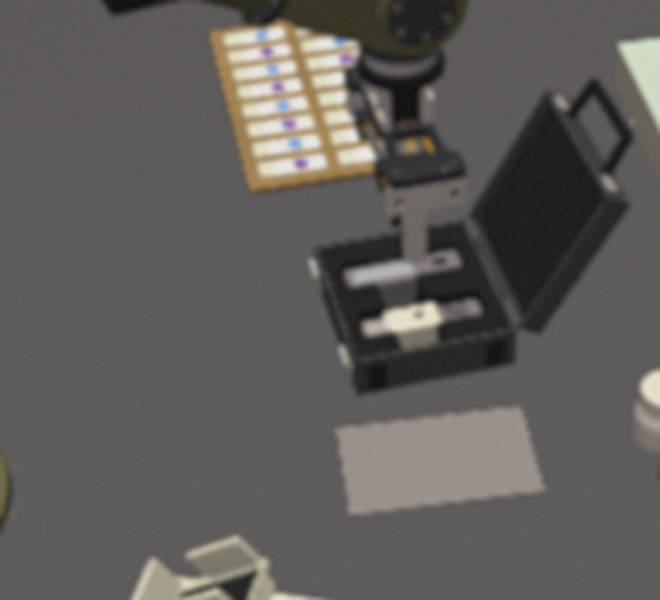

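Emit:
jog_arm(deltas="0 0 40 0 53; 0 0 75 0 53; 0 0 100 0 53; 0 0 115 0 53; 0 0 126 0 53; 0 0 126 0 53; 0 0 126 0 40; 0 0 126 0 28; 0 0 126 0 24; 0 0 126 0 24", squeeze=25)

```text
clock: 9.05
eef_pos: [507.1, 169.6, 24.6]
eef_rot: [-3.142, -0.001, 0.184]
wrist_force: [-1.2, -0.6, 5.6]
finger_gap: 31.5
```

Emit:
jog_arm(deltas="0 0 0 0 50; 0 0 0 0 50; 0 0 -8 0 50; 0 0 -8 0 50; 0 0 -8 0 40; 0 0 -8 0 28; 0 0 -8 0 24; 0 0 -8 0 24; 0 0 -20 0 24; 0 0 -50 0 24", squeeze=25)

```text
clock: 10.3
eef_pos: [506.2, 169.4, 74.1]
eef_rot: [3.141, 0.002, 0.184]
wrist_force: [0.4, 0.4, -1.6]
finger_gap: 31.9
```

Run:
```python
from h import *
st()
yaw=-0.274
S=(506.76,169.64,74,.1843)
rows(S,[(512.9,16.6,80,yaw,24)])
shot("side","a4",(240,80,420,230),4)
```

```text
t10.30 [506.2 169.4  74.1] [3.141e+00 2.000e-03 1.840e-01] [0.25 0.43 1.71 0.   1.   1.64] F [ 0.4  0.4 -1.6] gap 31.9
-22.0 151.6 -6.0 0.458 24.0
(512.9, 16.6, 80, -0.274, 24)
```

View pics/side_a4.png

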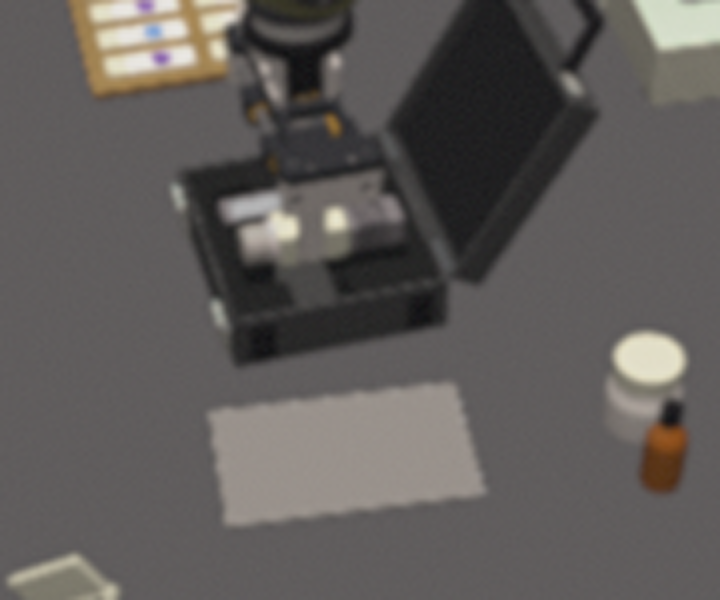

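Emit:
jog_arm(deltas="0 0 -30 0 24; 0 10 -40 0 24; -4 40 -40 0.1 24; -8 70 -40 0.2 24; -12 100 -40 0.3 24; -18 130 -40 0.4 24; -22 151.6 -35 0.458 24; -22 151.6 -10 0.458 24; -22 151.6 15 0.458 24; -22 151.6 34 0.458 24")

```text
clock: 11.6
eef_pos: [512.3, 15.8, 38.5]
eef_rot: [3.141, 0.001, -0.275]
wrist_force: [-0.2, -1.3, -1.4]
finger_gap: 31.9
```

Emit:
jog_arm(deltas="0 0 8 0 24; 0 0 13 0 24; 0 0 15 0 24; 0 0 16 0 24; 0 0 17 0 24; 0 0 17 0 24; 0 0 17 0 24; 0 0 17 0 24; 0 0 17 0 24; 0 0 17 0 24")

```text
clock: 12.85
eef_pos: [512.9, 16.5, 23.1]
eef_rot: [3.142, 0.0, -0.274]
wrist_force: [-1.0, -0.2, -1.0]
finger_gap: 31.9
```

Emit:
jog_arm(deltas="0 0 0.5 0 24; 0 0 1 0 24; 0 0 1 0 24; 0 0 1.5 0 24; 0 0 1.5 0 24; 0 0 1.5 0 24; 0 0 1.5 0 24; 0 0 1.5 0 24; 0 0 1.5 0 24; 0 0 1.5 0 24")

```text
clock: 14.1
eef_pos: [513.0, 16.5, 22.9]
eef_rot: [3.142, -0.0, -0.274]
wrist_force: [-9.2, 1.2, 20.9]
finger_gap: 32.1
```

Emit:
jog_arm(deltas="0 0 -1 0 24; 0 0 -1 0 24; 0 0 -1 0 34; 0 0 -1 0 38; 0 0 -1 0 46; 0 0 -1 0 60; 0 0 -1 0 60; 0 0 -25 0 60; 0 0 -60 0 60; 0 0 -60 0 60")

```text
clock: 15.35
eef_pos: [514.1, 16.5, 83.7]
eef_rot: [-3.141, -0.004, -0.274]
wrist_force: [-1.0, 0.4, 0.2]
finger_gap: 59.9
```

Run:
```python
from h import *
st(); shot("side","a5",(260,120,440,270),4); shot("top","a5",(240,150,350,240),6)
```

```text
t15.35 [514.1  16.5  83.7] [-3.141 -0.004 -0.274] [-0.04  0.38  1.76 -0.    1.    1.81] F [-1.   0.4  0.2] gap 59.9
```

View pics/side_a5.png

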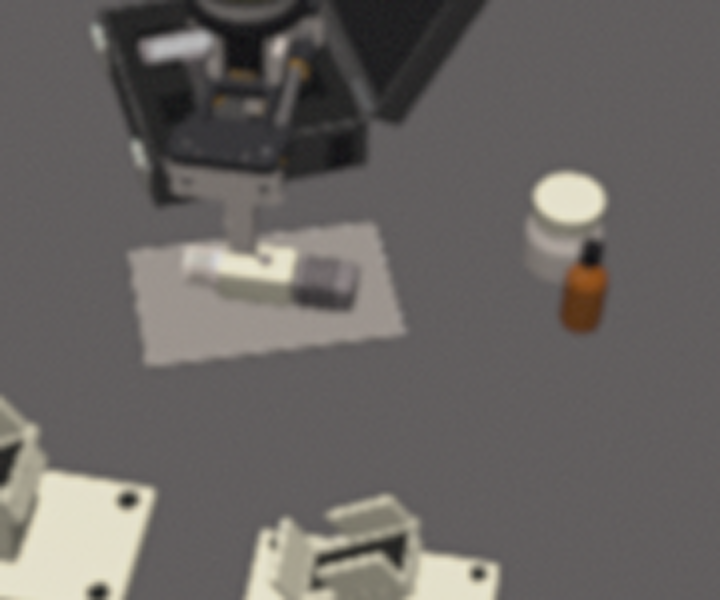

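View pics/top_a5.png

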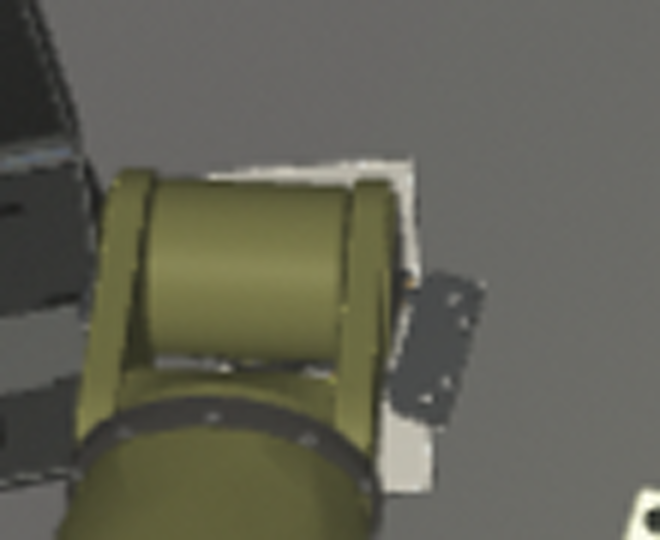

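Emit:
jog_arm(deltas="30 0 0 0 60; 55 0 0 0 60; 55 0 20 0 60; 55 0 45 0 60; 55 0 58 0 60; 55 0 60.5 0 60; 55 0 60.5 0 40; 55 0 60.5 0 24; 55 0 60.5 0 20; 55 0 60.5 0 20", squeeze=4)

```text
clock: 16.7
eef_pos: [566.0, 1.6, 21.5]
eef_rot: [-3.141, -0.001, -0.274]
wrist_force: [-0.4, 0.8, 2.9]
finger_gap: 28.3
```

Emit:
jog_arm(deltas="0 0 0 0 20; -0.5 0 -2 0 20; -1 0 -4.5 0 20; -2.3 0 -9 0 20; -3.7 0 -13.5 0 20; -5.4 0 -18 0 20; -7.2 0 -22.3 0 20; -9.3 0 -26.6 0 20; -11.5 0 -30.8 0 20; -13.9 0 -34.8 0 20", squeeze=4)

```text
clock: 17.95
eef_pos: [552.3, 5.4, 56.1]
eef_rot: [3.142, -0.0, -0.274]
wrist_force: [0.3, 0.1, -1.4]
finger_gap: 27.9
```

Run:
```python
from h import *
st(); shot("side","a6",(280,120,420,240),5)
```

```text
t17.95 [552.3   5.4  56.1] [ 3.142 -0.    -0.274] [-0.06  0.49  1.66 -0.    0.98  1.79] F [ 0.3  0.1 -1.4] gap 27.9
```

View pics/side_a6.png

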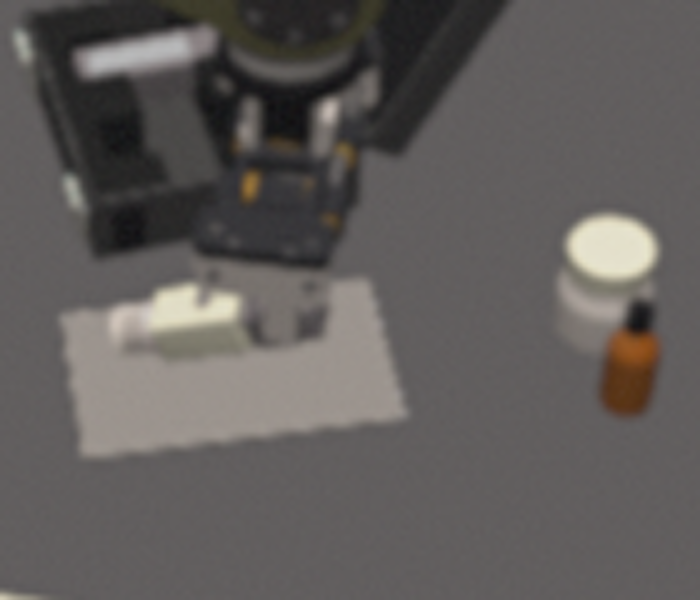

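Run:
```python
from h import *
y=-.274; ex=np.array([np.cos(y),np.sin(y)])
def pred(g,phi,box,s,xs=(-60,-37,17,60)):
    # g grip world pos (scope x=45.5,z=23)
    u=np.array([*(ex*np.cos(phi)),np.sin(phi)]); n=np.array([*(-ex*np.sin(phi)),np.cos(phi)])
    for X,Z in [(-60,15),(-37,30),(17,30),(60,13)]:
        P=g+(X-45.5)*u+(Z-23)*n; print(X,Z,P.round(0),((proj("side",P)-box)*s).round(0),end=' ')
    print()
for ph in (0,10,20): pred(np.array([552.3,5.4,61.1]),np.radians(ph),np.array([280,120]),5)
```

```text
-60 15 [451.  34.  53.] [ 98. 284.] -37 30 [473.  28.  68.] [138. 270.] 17 30 [525.  13.  68.] [235. 282.] 60 13 [566.   1.  51.] [313. 314.] 
-60 15 [454.  33.  35.] [105. 307.] -37 30 [473.  28.  54.] [139. 288.] 17 30 [524.  13.  63.] [234. 288.] 60 13 [568.   1.  54.] [315. 311.] 
-60 15 [459.  31.  17.] [117. 330.] -37 30 [475.  27.  39.] [144. 307.] 17 30 [524.  13.  58.] [234. 295.] 60 13 [569.   1.  57.] [317. 307.]
```

Emit:
jog_arm(deltas="-2.6 0 -4 0 20; -5.3 0 -7.7 0 20; -8.2 0 -11.4 0 20; -11.2 0 -15 0 20; -14.4 0 -18.4 0 20; -17.8 0 -21.7 0 20; -19.2 0 -23 0 20; -19.2 0 -23 0 20; -19.2 0 -23 0 20; -19.2 0 -23 0 20", squeeze=4)

```text
clock: 19.25
eef_pos: [534.0, 10.6, 78.7]
eef_rot: [3.142, 0.0, -0.274]
wrist_force: [-0.6, 0.2, -2.4]
finger_gap: 28.0
```

Emit:
jog_arm(deltas="0 0 0 0 18; 0 0 0 0 18; 0 0 0 0 18; 0 0 0 0 18; 0 0 0 0 18; 0 0 -5 0 18; 0 0 -15 0 18; 0 0 -30 0 18; 0 0 -45 0 18; 0 0 -60 0 18", squeeze=30)

```text
clock: 20.5
eef_pos: [534.1, 10.6, 140.3]
eef_rot: [-3.141, -0.001, -0.274]
wrist_force: [0.5, 0.7, -1.5]
finger_gap: 27.8
```

Run:
```python
from h import *
st(); p,d=shot("side","a7",(280,100,420,220),5)
y=-.274; ex=np.array([np.cos(y),np.sin(y)])
s=manip.read_state(); g=s['eef_pos']+[0,0,5]
def pred(g,phi,box,s):
    u=np.array([*(ex*np.cos(phi)),np.sin(phi)]); n=np.array([*(-ex*np.sin(phi)),np.cos(phi)])
    for X,Z in [(-60,15),(-37,30),(17,30),(60,13)]:
        P=g+(X-45.5)*u+(Z-23)*n; print(X,Z,P.round(0),((proj("side",P)-box)*s).round(0),end=' ')
    print()
for ph in (25,30,35,40): print(ph);pred(g,np.radians(ph),np.array([280,100]),5)
```

```text
t20.50 [534.1  10.6 140.3] [-3.141e+00 -1.000e-03 -2.740e-01] [-0.05  0.34  1.66  0.    1.14  1.8 ] F [ 0.5  0.7 -1.5] gap 27.8
25
-60 15 [446.  36.  95.] [ 86. 327.] -37 30 [460.  32. 119.] [110. 299.] 17 30 [507.  18. 141.] [199. 279.] 60 13 [552.   6. 144.] [287. 285.] 
30
-60 15 [451.  34.  87.] [ 95. 339.] -37 30 [463.  31. 112.] [116. 309.] 17 30 [508.  18. 139.] [201. 282.] 60 13 [552.   6. 146.] [287. 283.] 
35
-60 15 [456.  33.  80.] [106. 350.] -37 30 [466.  30. 106.] [122. 318.] 17 30 [509.  18. 137.] [202. 286.] 60 13 [552.   6. 147.] [287. 281.] 
40
-60 15 [462.  31.  73.] [117. 360.] -37 30 [470.  29.  99.] [130. 327.] 17 30 [510.  18. 134.] [204. 289.] 60 13 [552.   6. 149.] [287. 279.]
```

View pics/side_a7.png

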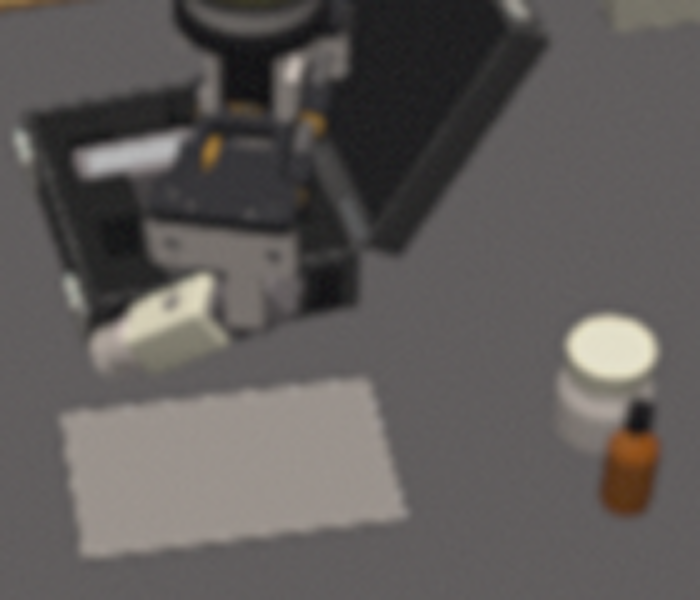

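Run:
```python
from h import *
res={}
for n,f,roi,K in(("top","pics/top0.png",(352,160,400,222),61),("side","pics/side0.png",(312,235,392,292),61)):
    im=cv2.imread(f); s=8
    sub=im[roi[1]:roi[3],roi[0]:roi[2]]
    g=cv2.resize(sub.min(2),None,fx=s,fy=s,interpolation=cv2.INTER_CUBIC)
    th=(g>150).astype(np.uint8)
    cs,_=cv2.findContours(th,cv2.RETR_EXTERNAL,cv2.CHAIN_APPROX_NONE); c=max(cs,key=cv2.contourArea)[:,0]
    px=(c+.5)/s-.5+np.array(roi[:2])
    P=np.array([onz(n,u,v,10)[:2] for u,v in px],np.float32)
    r=cv2.minAreaRect(P); print(n,r)
    y=np.radians(-15.7); o=np.array(r[0])
    ctr=o; ex=np.array([np.cos(y),np.sin(y)]);ey=np.array([-ex[1],ex[0]])
    L=(P-ctr)@np.stack([ex,ey],1)
    # line fits
    for nm,sel,ax in(("y+",(L[:,1]>33)&(abs(L[:,0])<60),1),("y-",(L[:,1]<-33)&(abs(L[:,0])<60),1),("x+",(L[:,0]>70)&(abs(L[:,1])<30),0),("x-",(L[:,0]<-70)&(abs(L[:,1])<30),0)):
        q=L[sel]; 
        if len(q)<10: continue
        a=np.polyfit(q[:,1-ax],q[:,ax],1); rs=q[:,ax]-np.polyval(a,q[:,1-ax]); print(nm,len(q),'off %.2f slope %.4f rms %.2f'%(a[1],a[0],rs.std()))
```

```text
top ((561.3547973632812, -252.59317016601562), (78.89920806884766, 151.03004455566406), 74.2248306274414)
y+ 284 off 38.78 slope 0.0003 rms 0.27
y- 284 off -38.51 slope -0.0009 rms 0.38
x+ 142 off 74.35 slope -0.0035 rms 0.44
x- 144 off -74.75 slope -0.0004 rms 0.31
side ((562.9573364257812, -248.6544189453125), (86.37089538574219, 148.97216796875), 74.0661849975586)
y+ 141 off 36.05 slope -0.0388 rms 1.45
y- 397 off -42.79 slope -0.0028 rms 0.17
x+ 164 off 74.01 slope 0.0009 rms 0.22
x- 159 off -74.00 slope -0.0024 rms 0.17
```

Emit:
jog_arm(deltas="10 10 -10 0 18; 25 40 -17.7 0 18; 45 75 -17.7 0 18; 65 110 -17.7 0 18; 85 145 -17.7 0 18; 105 180 -17.7 0 18; 125 210 -17.7 0 18; 138 232 -17.7 0 18; 144 245.8 -17.7 0 18; 144 245.8 -17.7 0 18")

```text
clock: 21.8
eef_pos: [605.7, -265.8, 156.2]
eef_rot: [-3.142, 0.001, -0.275]
wrist_force: [0.3, -0.0, -1.0]
finger_gap: 27.6
```

Emit:
jog_arm(deltas="0 0 0 0 18; 0 0 0 0 18; 0 0 8 0 18; 0 0 16 0 18; 0 0 24 0 18; 0 0 30 0 18; 0 0 35 0 18; 0 0 38 0 18; 0 0 38 0 18; 0 0 38 0 18")

```text
clock: 23.05
eef_pos: [606.1, -265.1, 118.8]
eef_rot: [3.142, -0.0, -0.274]
wrist_force: [0.2, 0.3, -2.3]
finger_gap: 27.7
```

Run:
```python
from h import *
st(); shot("side","a8",(290,190,410,290),6)
```

```text
t23.05 [ 606.1 -265.1  118.8] [ 3.142 -0.    -0.274] [-0.47  0.64  1.27 -0.    1.23  1.38] F [ 0.2  0.3 -2.3] gap 27.7
```

View pics/side_a8.png

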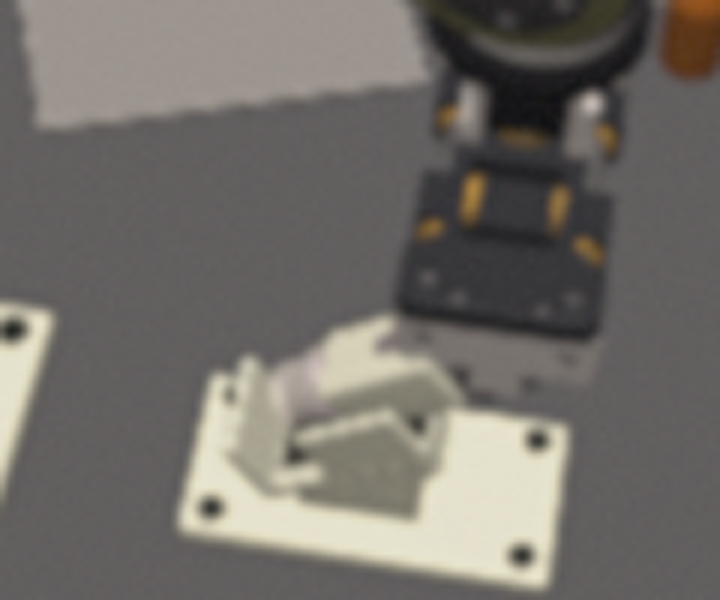

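Emit:
jog_arm(deltas="0 0 3 0 18; 0 0 5 0 18; 0 0 7 0 18; 0 0 8 0 18; 0 0 9 0 18; 0 0 10 0 18; 0 0 10 0 18; 0 0 10 0 18; 0 0 10 0 18; 0 0 10 0 18")

```text
clock: 24.35
eef_pos: [606.0, -265.0, 108.6]
eef_rot: [3.142, -0.0, -0.274]
wrist_force: [0.3, 0.1, -1.3]
finger_gap: 27.9
```

Emit:
jog_arm(deltas="-1.5 0 1 0 18; -3 0 2 0 18; -4.5 0 3 0 18; -6 0 4.2 0 18; -7.5 0 5.3 0 18; -9 0 6.3 0 18; -9.8 0 6.9 0 18; -9.8 0 7.5 0 18; -9.8 0 8 0 18; -9.8 0 8 0 18")

```text
clock: 25.6
eef_pos: [596.8, -262.5, 101.1]
eef_rot: [3.141, -0.001, -0.274]
wrist_force: [-0.6, 0.8, 4.7]
finger_gap: 28.1
```

Run:
```python
from h import *
st(); shot("side","a9",(290,190,410,290),6)
```

```text
t25.60 [ 596.8 -262.5  101.1] [ 3.141e+00 -1.000e-03 -2.740e-01] [-0.47  0.63  1.32 -0.    1.19  1.37] F [-0.6  0.8  4.7] gap 28.1
```

View pics/side_a9.png

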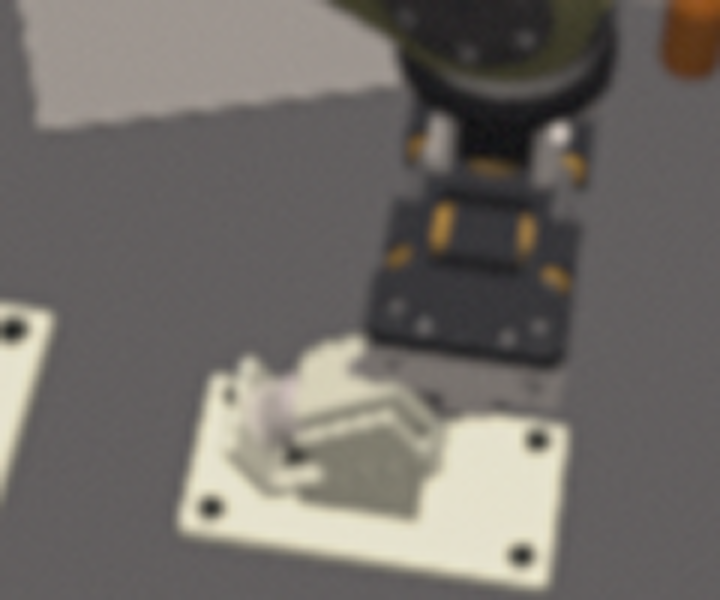

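Emit:
jog_arm(deltas="-0.8 0 0.6 0 18; -1.6 0 1.2 0 18; -2.4 0 1.7 0 18; -3.2 0 2.3 0 18; -4.1 0 2.9 0 18; -4.1 0 2.9 0 18; -4.1 0 2.9 0 18; -4.1 0 2.9 0 18; -4.1 0 2.9 0 18; -4.1 0 2.9 0 18", squeeze=15)

```text
clock: 26.9
eef_pos: [594.6, -261.9, 99.3]
eef_rot: [3.141, -0.006, -0.274]
wrist_force: [10.9, -2.5, 6.1]
finger_gap: 28.2
```

Emit:
jog_arm(deltas="0 0 0 0 18; 0 0 0 0 18; 0 0 1 0 18; 0 0 1 0 18; 0 0 1 0 24; 0 0 1 0 30; 0 0 0 0 36; 0 0 0 0 46; 0 0 0 0 46; 0 0 0 0 46", squeeze=4)

```text
clock: 28.15
eef_pos: [592.6, -261.2, 97.6]
eef_rot: [-3.142, 0.0, -0.274]
wrist_force: [-0.2, 0.4, 0.6]
finger_gap: 46.0
```

Run:
```python
from h import *
st(); shot("side","a10",(290,190,410,290),6)
```

```text
t28.15 [ 592.6 -261.2   97.6] [-3.142  0.    -0.274] [-0.47  0.63  1.34 -0.    1.18  1.37] F [-0.2  0.4  0.6] gap 46.0
```

View pics/side_a10.png

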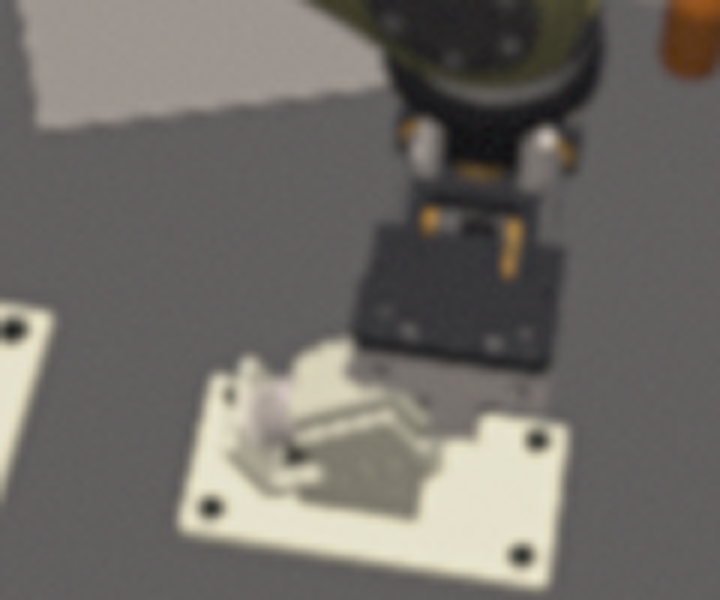

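Emit:
jog_arm(deltas="0 0 -10 0 46; 0 0 -30 0 46; 0 0 -60 0 46; 0 0 -95 0 46; 0 0 -130 0 46; 0 -35 -140 0 46; 0 -75 -140 0 46; 0 -120 -140 0 46; 0 -165 -140 0 46; 0 -200 -140 0 46")

```text
clock: 29.45
eef_pos: [647.2, -67.0, 239.5]
eef_rot: [-3.141, -0.002, -0.273]
wrist_force: [-0.1, -0.9, -0.7]
finger_gap: 45.9
```

Run:
```python
from h import *
st(); a,_=shot("side","a11",(300,200,400,290),6); b,_=shot("top","a11",(340,150,420,230),7)
y=np.radians(-15.7); ex=np.array([np.cos(y),np.sin(y)]);ey=np.array([-ex[1],ex[0]]);T=np.array([571.1,-255.1,58]);t=np.radians(35)
u=np.array([*(ex*np.cos(t)),np.sin(t)]);n=np.array([*(-ex*np.sin(t)),np.cos(t)]);w=np.array([*ey,0])
for nm,bx,s in(("side",(300,200),6),("top",(340,150),7)):
    o=cv2.imread(f"pics/{nm}_a11.png")
    def dot(X,Y,Z,c):
        q=(proj(nm,T+X*u+Y*w+Z*n)-bx+.5)*s; cv2.circle(o,tuple(int(v) for v in q),2,c,-1)
    for X,Y,Z in[(60,14,26),(60,-14,26),(60,0,0),(17,16,30),(17,-16,30),(-37,16,30),(-37,-16,30)]: dot(X,Y,Z,(0,0,255))
    dot(-60,0,15,(255,0,255)); dot(-9.5,0,30,(0,200,0))
    for X in(-34,12):
        for Y in(-18.5,18.5): dot(X,Y,24,(255,0,0))
    for Y in(-14,14): dot(-60,Y,28,(0,200,255))
    cv2.imwrite(f"pics/{nm}_a11d.png",o)
x=cv2.imread("pics/side_a11d.png");z=cv2.imread("pics/top_a11d.png")
x2=cv2.imread("pics/side_a11.png");z2=cv2.imread("pics/top_a11.png")
r=lambda i:cv2.resize(i,(400,300 if 0 else int(i.shape[0]*400/i.shape[1])))
L=np.vstack([r(x)[:300],np.zeros((300-min(300,r(x).shape[0]),400,3),np.uint8),r(x2)[:300]]);R=np.vstack([r(z)[50:350],r(z2)[50:350]])
L=L[:600] if L.shape[0]>=600 else np.vstack([L,np.zeros((600-L.shape[0],400,3),np.uint8)])
cv2.imwrite("pics/a11m.png",np.hstack([L,R]))
```

```text
t29.45 [647.2 -67.  239.5] [-3.141e+00 -2.000e-03 -2.730e-01] [-0.16  0.52  1.17  0.    1.45  1.68] F [-0.1 -0.9 -0.7] gap 45.9
```

View pics/a11m.png

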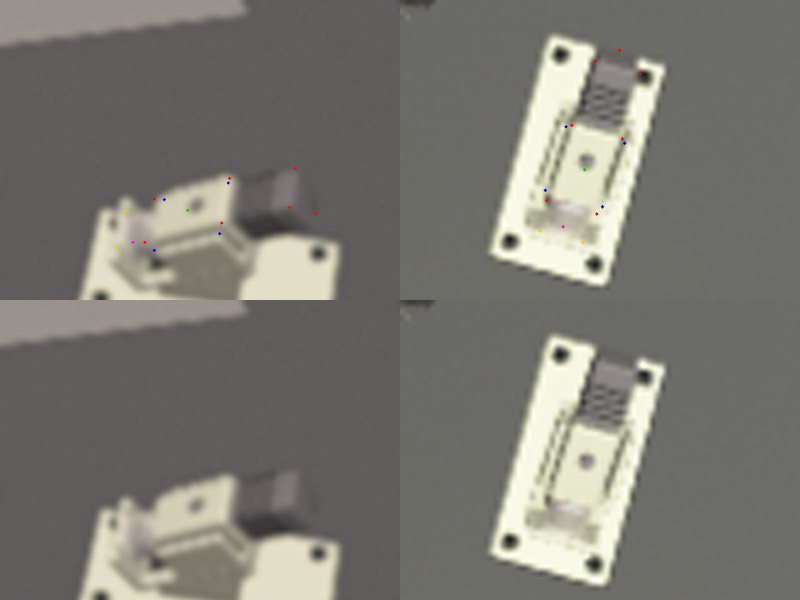

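View pics/side_a11_full.png

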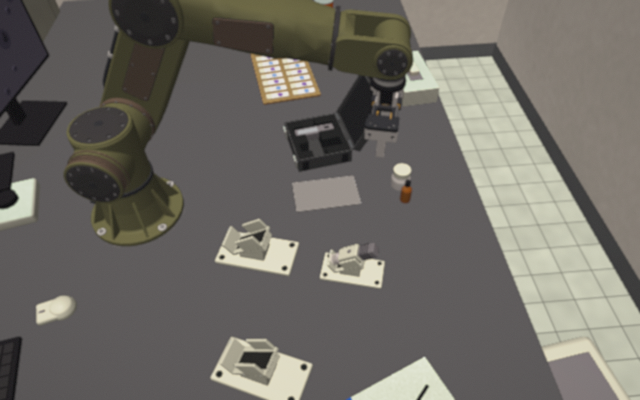

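Run:
```python
from h import *
# toe/nose cross-check: waist-tail colour boundary along axis in both views, robust 1-D profile
y=np.radians(-15.7); ex=np.array([np.cos(y),np.sin(y)]);T=np.array([571.1,-255.1,58]);t=np.radians(35)
u=np.array([*(ex*np.cos(t)),np.sin(t)]);n=np.array([*(-ex*np.sin(t)),np.cos(t)])
for nm in("top","side"):
    g=cv2.imread(f"pics/{nm}_a11_full.png")[:,:,0].astype(np.float32)
    X=np.arange(-64,72,3)
    for Z in (28,):
        q=np.array([proj(nm,T+x*u+Z*n) for x in X],np.float32)
        v=cv2.remap(g,q[:,0].reshape(-1,1),q[:,1].reshape(-1,1),cv2.INTER_LINEAR).ravel()
        print(nm,' '.join(f"{a}:{int(b)}" for a,b in zip(X,v)))
```

```text
top -64:215 -61:219 -58:207 -55:186 -52:171 -49:169 -46:169 -43:177 -40:196 -37:206 -34:202 -31:204 -28:204 -25:204 -22:205 -19:206 -16:206 -13:201 -10:163 -7:141 -4:132 -1:149 2:190 5:205 8:207 11:207 14:208 17:179 20:129 23:125 26:91 29:112 32:106 35:104 38:106 41:106 44:93 47:119 50:132 53:132 56:133 59:134 62:119 65:101 68:96 71:100
side -64:167 -61:176 -58:183 -55:175 -52:161 -49:154 -46:155 -43:165 -40:177 -37:182 -34:179 -31:179 -28:180 -25:180 -22:180 -19:181 -16:181 -13:178 -10:163 -7:143 -4:140 -1:155 2:171 5:180 8:183 11:185 14:184 17:168 20:140 23:117 26:101 29:94 32:92 35:93 38:94 41:92 44:94 47:97 50:108 53:115 56:118 59:119 62:115 65:103 68:93 71:91
```

```bash
python3 -c "
from h import *
st(); print(workorder.sign_off())"
```

```text
t29.55 [647.4 -65.6 239.3] [-3.141e+00 -2.000e-03 -2.710e-01] [-0.16  0.52  1.17  0.    1.45  1.68] F [ 0.7 -0.3 -0.6] gap 45.8
the job is handed in; nothing more can be done
None
```

The job is done and was handed in at about 29.6 s.

**What I did**
- **Lid:** I swung it open by its handle to about 1.9 rad and let go. It stayed open on its own.
- **Mat:** I lifted the microscope out by its waist and laid it on the mat, button up. I re-gripped it a little higher in the pocket first, so the fingertips would clear the mat. I pressed it down with about 21 N to be sure it was seated, then released it.
- **Tilt:** I took it again by the tail with a light grip and raised the tail with the nose resting on the mat. That tilted it to 35° nose down.
- **Cradle:** I carried it to the 150 x 78 mm cradle, lowered it between the side walls and slid it down the slope. I stopped when the toe pushed back with about 13 N, then released it.

**Last checks**
- **Seating:** In both camera views the microscope lies between the side walls, button up. The waist-to-tail edge reads about 1 mm up-slope of its exact home position, within the 2 mm camera calibration. The gripper position at toe contact also matched the predicted home to about 1.5 mm.
- **Not checked:** I gave no extra push after letting go, so contact with the toe rests on that force reading and the pictures.
- **Rest of the scene:** The lid is open, the lamp is in its case, the jar and dropper bottle look unmoved, and the robot touches nothing. The highest wrist force I read was about 23 N.

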